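# Press-test pushbutton stations and sort them

## Robot

A 6-joint arm with a two-finger parallel gripper is mounted at the origin on the work surface. World frame = base frame: x ahead of the robot, y to its left, z up, the work surface at z = 0. Lengths are in m, angles in rad, forces in N, time in s.
With the tool pointing down it reaches from about 0.375 to 0.975 m from the base axis. Payload 3.8 kg.
Tool frame: the origin (TCP) lies midway between the tips of the shut fingers; the grasp point (between the pads) lies 19 mm behind it; z points along the fingers, y is the line along which they close (so a half turn about z gives the same grasp; the last joint's range is limited). The gripper opens to 85 mm and grips with 20 to 120 N. Pads are 22 mm wide; open, the fingers measure 114 mm over their backs; the gripper's body (76 mm by 85 mm) begins 54 mm behind the grasp point. The pads swing forward as they close: fully open they stand 13 mm farther back than shut.
Start: joints at [-1.22, 0.264, 1.604, -0, 1.274, -0.037], TCP at [0.255, -0.625, 0.199] pointing down, gripper open.
Joint ranges: [-2.63, 2.63], [-0.94, 2.18], [0.31, 2.57], [-1.31, 4.45], [0, 2.66], [-2.55, 2.55]. Speed limits (rad/s): [2.57, 2.57, 3.14, 3.14, 3.14, 3.14].

## Interface

Orientations are given as a rotation vector (axis times angle).
In Python, from workcell import bot gives the robot as it stands.
- The arm moves only by the tool step_arm, never from a script. Its argument "motion" is a list of rows, each a list of 5 numbers: the finger opening in cm, from 0 to 8.54, then the shift along the tool's x, y, z in cm, then the turn about the tool's z in degrees. In form: [[claw, dx, dy, dz, twist], ...]. A call has 1 to 20 rows; each row is the pose to reach, as a shift and turn from the pose commanded when the call began, along the tool's axes at that moment; what a row does not reach only later rows make up. A row lasts 1/10 s, in which the tool goes at most 50 mm and 8.59 degrees, less where a joint would pass 70% of its speed; a pose out of reach is approached as far as the arm can. A call with a gripper value outside its range is refused whole. The fingers move at their own pace and stop on an object; "force" is the grip in N (left out, the last holds). Time passes only in rows, so rows that repeat a pose let the fingers close. It gives the time, the measured TCP pose, the force, the opening and the grip force at its end, in the units of the state.
- bot.read_state(): the state, without advancing time (a new reading comes with each control period).
- bot.read_camera(name): name is "side" or "top" or "wrist"; returns (picture, depth): 480x640x3 uint8, red, green, blue; 480x640 float32, m along the optical axis (not along the pixel's ray), 0 where there is no reading.
- bot.calibration(name): a dict with "mtx" (3x3 intrinsics, pixels), "origin" and "orientation" of the camera in the world; the wrist camera has in their place "T_tool_cam" (4x4, takes a point from camera to tool coordinates, whose origin is the TCP and whose axes are the flange's). Camera axes: x right, y up, looking along -z (the intrinsics and any distortion apply to the point x, -y, -z); pixel columns grow to the right and rows downward; lengths in m; the calibration is good to about 2 mm. A picture is of the moment at which its call begins: read the wrist's pose just before it. calibration takes no time and is no camera call.
- bot.finish_job(): hands the job in; it is judged then, once.
The state is a dict: "time": time; "q": joint angles; "joint_vel": joint speeds; "joint_torque": joint torques, N m; "tool_pos": TCP position; "tcp_rot": TCP orientation; "wrist_force": force on the tool from outside, world axes, zero at the start; "torque": the same for the moment, N m; "width": opening from 0.0 (shut) to 1.0 (fully open); "grip_force": force on a finger pad.
Only numpy, scipy, OpenCV 4.12 (cv2) and the standard library are available. Lean on these libraries where they do the work, as an engineer would, in place of code of your own. Each camera call takes 0.05 s, during which the arm holds its last target. There are 200 camera calls.

## Task

Press-test every blue pushbutton station on the bench: push its green button slowly and gently through its travel and feel whether it snaps over. Stand each station that snaps upright on the narrow raised steel rail, and put each one that stays soft in the red tray; leave the other things on the bench alone.

Things in the scene. Friction and masses are not known exactly. Their poses are not given: they have to be found in the camera images.
- station1: pushbutton station: blue box with a grey lid, 80 mm long (its x), 50 mm wide (its y), 40 mm high, about 0.3 kg, loose; origin at the centre of its underside, z up. A round green button stands in the middle of the lid. Sound and soft ones look alike. May be absent
- station2: pushbutton station: blue box with a grey lid, 80 mm long (its x), 50 mm wide (its y), 40 mm high, about 0.3 kg, loose; origin at the centre of its underside, z up. A round green button stands in the middle of the lid. Sound and soft ones look alike. May be absent
- station3: pushbutton station: blue box with a grey lid, 80 mm long (its x), 50 mm wide (its y), 40 mm high, about 0.3 kg, loose; origin at the centre of its underside, z up. A round green button stands in the middle of the lid. Sound and soft ones look alike. May be absent
- station4: pushbutton station: blue box with a grey lid, 80 mm long (its x), 50 mm wide (its y), 40 mm high, about 0.3 kg, loose; origin at the centre of its underside, z up. A round green button stands in the middle of the lid. Sound and soft ones look alike. May be absent
- station1_button (a point): centre of the flat top of that station's green cap: 30 mm across, 56 mm above the box's underside, 9 mm straight travel, springs back. Sound: stiffens to a peak of 5 to 6.5 N near 4 to 5 mm, then snaps over, falling to 3 N or less before the hard stop. Soft: only 1 to 2.5 N, no marked peak and fall, all the way to the stop
- station2_button (a point): centre of the flat top of that station's green cap: 30 mm across, 56 mm above the box's underside, 9 mm straight travel, springs back. Sound: stiffens to a peak of 5 to 6.5 N near 4 to 5 mm, then snaps over, falling to 3 N or less before the hard stop. Soft: only 1 to 2.5 N, no marked peak and fall, all the way to the stop
- station3_button (a point): centre of the flat top of that station's green cap: 30 mm across, 56 mm above the box's underside, 9 mm straight travel, springs back. Sound: stiffens to a peak of 5 to 6.5 N near 4 to 5 mm, then snaps over, falling to 3 N or less before the hard stop. Soft: only 1 to 2.5 N, no marked peak and fall, all the way to the stop
- station4_button (a point): centre of the flat top of that station's green cap: 30 mm across, 56 mm above the box's underside, 9 mm straight travel, springs back. Sound: stiffens to a peak of 5 to 6.5 N near 4 to 5 mm, then snaps over, falling to 3 N or less before the hard stop. Soft: only 1 to 2.5 N, no marked peak and fall, all the way to the stop
- rail: fixed bright steel bar on two dark riser blocks, level: 30 mm wide (its x), 420 mm long (its y), top face 45 mm above the bench; origin on the bench under the bar's centre. A station stands on it lengthways, overhanging 10 mm each side; there is room for four in a row
- tray: loose shallow red tray, 210 mm (its x) by 230 mm (its y) outside, rim 25 mm high, walls and floor 5 mm thick, 0.7 kg; origin at the centre of its underside. Room for four stations in two rows of two
- bushing: bystander: standing brass bushing, 44 mm across, 60 mm high; origin at its foot
- collar: bystander: steel collar, 60 mm across, 35 mm high; origin at its foot
- wrench: bystander: wrench 160 mm long lying along its x
- driver: bystander: screwdriver 200 mm long lying along its x
- vblock: bystander: dark steel block 50 x 60 x 40 mm (x, y, z); origin at its foot
- square: bystander: machinist's square, dark stock 60 mm along its y, thin blade 120 mm along its x, 18 mm high
Things that resemble listed ones, but are neither listed nor needed, are in the scene too. Leave any purple or turquoise look-alike of the station4 alone.

How it is judged:
At the end, for the whole second after the job is handed in: every station present has had its button pushed past the breakover (about 5 mm or more); each one that snaps stands upright (within 8 degrees) on the rail's top, centred across it within 16 mm; each soft one lies within the tray's walls; all at rest (((y of station1_roller in the frame of station1 above -0.0015 m and x of station1 in the frame of rail between -0.016 and 0.016 m and y of station1 in the frame of rail between -0.2 and 0.2 m and z of station1 in the frame of rail between 0.039 and 0.052 m and angle between station1's own z axis and vertical below 0.15 rad) or (y of station1_roller in the frame of station1 below 0.0015 m and x of station1 in the frame of tray between -0.1 and 0.1 m and y of station1 in the frame of tray between -0.11 and 0.11 m and z of station1 in the frame of tray between -0.005 and 0.06 m)) and z of station1_witness in the frame of station1 below 0.0082 m and linear speed of each of station1, station2, station3, station4 below 0.02 m/s and ((y of station2_roller in the frame of station2 above -0.0015 m and x of station2 in the frame of rail between -0.016 and 0.016 m and y of station2 in the frame of rail between -0.2 and 0.2 m and z of station2 in the frame of rail between 0.039 and 0.052 m and angle between station2's own z axis and vertical below 0.15 rad) or (y of station2_roller in the frame of station2 below 0.0015 m and x of station2 in the frame of tray between -0.1 and 0.1 m and y of station2 in the frame of tray between -0.11 and 0.11 m and z of station2 in the frame of tray between -0.005 and 0.06 m)) and z of station2_witness in the frame of station2 below 0.0082 m and ((y of station3_roller in the frame of station3 above -0.0015 m and x of station3 in the frame of rail between -0.016 and 0.016 m and y of station3 in the frame of rail between -0.2 and 0.2 m and z of station3 in the frame of rail between 0.039 and 0.052 m and angle between station3's own z axis and vertical below 0.15 rad) or (y of station3_roller in the frame of station3 below 0.0015 m and x of station3 in the frame of tray between -0.1 and 0.1 m and y of station3 in the frame of tray between -0.11 and 0.11 m and z of station3 in the frame of tray between -0.005 and 0.06 m)) and z of station3_witness in the frame of station3 below 0.0082 m and ((y of station4_roller in the frame of station4 above -0.0015 m and x of station4 in the frame of rail between -0.016 and 0.016 m and y of station4 in the frame of rail between -0.2 and 0.2 m and z of station4 in the frame of rail between 0.039 and 0.052 m and angle between station4's own z axis and vertical below 0.15 rad) or (y of station4_roller in the frame of station4 below 0.0015 m and x of station4 in the frame of tray between -0.1 and 0.1 m and y of station4 in the frame of tray between -0.11 and 0.11 m and z of station4 in the frame of tray between -0.005 and 0.06 m)) and z of station4_witness in the frame of station4 below 0.0082 m); the robot touches nothing.
It fails at once if a button is pressed with more than 40 N (contact force between the fingers and station1_cap above 40 N or contact force between the fingers and station2_cap above 40 N or contact force between the fingers and station3_cap above 40 N or contact force between the fingers and station4_cap above 40 N).
It fails at once if a bystander is moved more than 30 mm (distance of any of bushing, collar, wrench, driver, vblock, square from where it was at the start of the episode above 0.03 m).
Of station1, station2, station3, station4 only 3 to 4 are there at a start; the rules pass over those that are not, and their reading is None.
At some moment in a run one of tray may be knocked a few centimetres aside while the robot is not near it.
Once in a run the grip may slacken for a moment while it holds something.
It also fails if it takes over 210 s, if anything falls off the work surface, if the arm or the gripper's body presses on something with over 40 N, if the wrist force passes 120 N, or if a joint passes its speed limit or range.

## Working session

There is one attempt and no reset: what is moved stays moved. The work goes in short steps, Python scripts to look and compute and a tool call to move; the robot and the scene stay as the last step left them, time stands still between calls to the robot, and variables do not carry over. Pictures are saved under pics/ and viewed, at most 14 in all, crops included, and the job is handed in when it is done.

Besides the shell and the picture viewer there is one more tool, called after "Request:" as name(argument=value, ...) on one line, values as JSON. step_arm: Moves the arm, as the interface text tells. Its arguments: {"type":"object","properties":{"motion":{"type":"array","items":{"type":"array","items":{"type":"number"}}},"force":{"type":"number"}},"required":["motion"]}

```bash
mkdir -p pics
cat > h.py <<'E'
import numpy as np, cv2
from scipy.spatial.transform import Rotation as R
from workcell import bot
def cam(n):
    s=bot.read_state(); im,d=bot.read_camera(n); c=bot.calibration(n)
    K=np.array(c["mtx"])
    if n=="wrist":
        T=np.eye(4);T[:3,:3]=R.from_rotvec(s["tcp_rot"]).as_matrix();T[:3,3]=s["tool_pos"]
        T=T@np.array(c["T_tool_cam"])
    else:
        T=np.eye(4);o=np.array(c["orientation"],float)
        T[:3,:3]=o if o.shape==(3,3) else R.from_rotvec(o).as_matrix();T[:3,3]=c["origin"]
    return im,d,K,T
def ray(K,T,uv,z):
    u,v=uv; p=np.array([(u-K[0,2])/K[0,0],-(v-K[1,2])/K[1,1],-1.])
    w=T[:3,:3]@p; t=(z-T[2,3])/w[2]; return T[:3,3]+t*w
def save(im,n): cv2.imwrite("pics/"+n,cv2.cvtColor(im,cv2.COLOR_RGB2BGR))
def cloud(d,K,T):
    v,u=np.mgrid[:480,:640]; P=np.stack([(u-K[0,2])/K[0,0]*d,-(v-K[1,2])/K[1,1]*d,-d],-1)
    return P@T[:3,:3].T+T[:3,3]
E
python3 - <<'E'
from h import *
for n in("top","side"):
    im,d,K,T=cam(n); save(im,n+"0.png"); print(n,K,T.round(3), {k:v for k,v in bot.calibration(n).items() if k not in("mtx","origin","orientation")})
print(bot.read_state()); print(bot.calibration("wrist"))
E
```

```text
top [[460.47781885   0.         323.08306898]
 [  0.         460.47781885 236.83876984]
 [  0.           0.           1.        ]] [[ 0.011  0.996 -0.09   0.442]
 [-1.     0.011 -0.001  0.066]
 [ 0.     0.09   0.996  0.934]
 [ 0.     0.     0.     1.   ]] {}
side [[559.70103259   0.         325.65602365]
 [  0.         559.70103259 234.30280477]
 [  0.           0.           1.        ]] [[ 0.999  0.038 -0.037  0.466]
 [-0.051  0.505 -0.862 -0.886]
 [-0.014  0.862  0.506  0.629]
 [ 0.     0.     0.     1.   ]] {}
{'time': 0.1, 'q': array([-1.21993779e+00,  2.64722706e-01,  1.60525706e+00, -2.55207322e-05,
        1.27370331e+00, -3.69096439e-02]), 'joint_vel': array([-0.00081708, -0.00056546, -0.00325231,  0.0009596 ,  0.00095669,
        0.00091223]), 'joint_torque': array([-1.91995541e-04, -5.16707826e+01, -3.68588805e+01, -1.29112946e-04,
        6.25374276e-03, -1.04028743e-05]), 'tool_pos': array([ 0.25496242, -0.62419632,  0.19734575]), 'tcp_rot': array([-3.08070493e+00, -6.04910310e-01,  5.50816927e-04]), 'wrist_force': array([-0.42415812, -0.39588028,  0.40259567]), 'torque': array([-0.0053119 , -0.03427383, -0.02548551]), 'grip_force': 0.0, 'width': 0.9964121614841714}
{'mtx': array([[332.98433024,   0.        , 321.82910229],
       [  0.        , 332.98433024, 238.64079422],
       [  0.        ,   0.        ,   1.        ]]), 'T_tool_cam': array([[-4.89393921e-04,  9.46164106e-01,  3.23686956e-01,
         8.31452253e-02],
       [ 9.99999673e-01,  2.54672951e-04,  7.67504996e-04,
        -1.03944435e-03],
       [ 6.43751366e-04,  3.23687226e-01, -9.46163921e-01,
        -1.74490443e-01],
       [ 0.00000000e+00,  0.00000000e+00,  0.00000000e+00,
         1.00000000e+00]])}
```

View pics/top0.png

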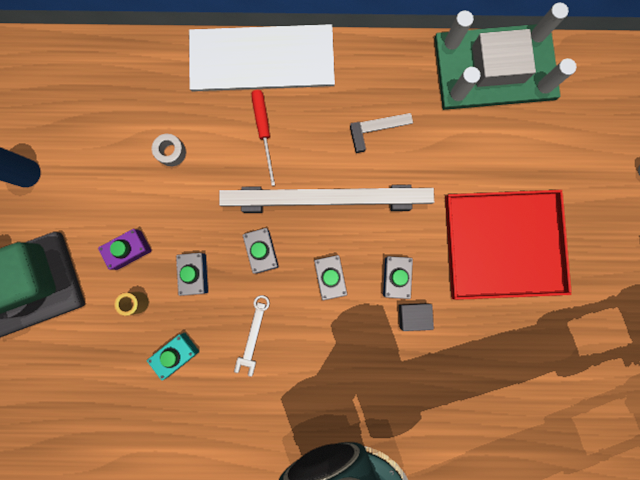

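View pics/side0.png

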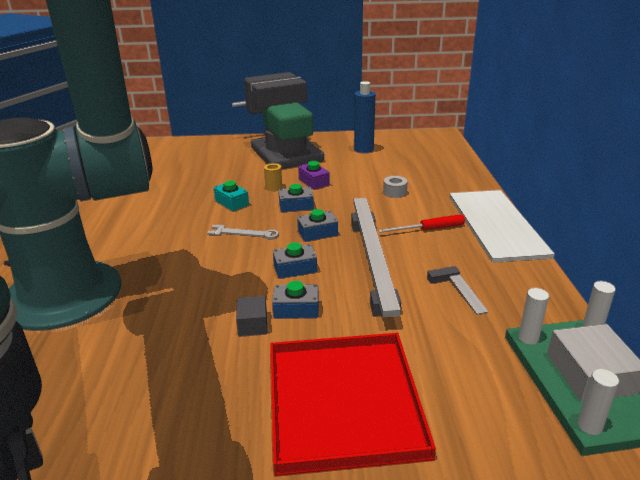

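Top view: the four grey-lidded stations are at (191,273), (260,251), (330,278) and (398,277). The side view shows that all four have blue bodies. The look-alikes are purple (124,249) and turquoise (172,356). The rail runs (220..434, 197) and the tray is at (508,244). Next I'll measure and make a confirming crop.

```bash
cat > scan.py <<'E'
from h import *
def stations(im,K,T,ztop=0.056,zl=0.04):
    hsv=cv2.cvtColor(im,cv2.COLOR_RGB2HSV)
    g=cv2.inRange(hsv,(50,120,80),(72,255,255)); out=[]
    for c in cv2.findContours(g,cv2.RETR_EXTERNAL,cv2.CHAIN_APPROX_NONE)[0]:
        if 150<cv2.contourArea(c)<900:
            (u,v),r=cv2.minEnclosingCircle(c); out.append((u,v,ray(K,T,(u,v),ztop-0.003)))
    return out,hsv
if __name__=="__main__":
    im,d,K,T=cam("top"); S,hsv=stations(im,K,T); P=cloud(d,K,T)
    for u,v,p in S:
        # lid: points with z in 0.034..0.046 near
        m=(np.abs(P[...,2]-0.04)<0.008)&(np.hypot(P[...,0]-p[0],P[...,1]-p[1])<0.052)
        q=P[m][:,:2].astype(np.float32)
        if len(q)<50: print(u,v,p.round(3));continue
        r=cv2.minAreaRect(q*1000); b=cv2.boxPoints(r); e0,e1=b[1]-b[0],b[2]-b[1]
        e=e0 if np.hypot(*e0)>np.hypot(*e1) else e1
        print(round(u),round(v),p.round(3),"rect",np.round(r[0],0),np.round(r[1],0),"long axis deg",round(np.degrees(np.arctan2(e[1],e[0]))%180,1))
    red=cv2.inRange(hsv,(0,200,120),(6,255,255))|cv2.inRange(hsv,(174,200,120),(180,255,255))
    c=max(cv2.findContours(red,cv2.RETR_EXTERNAL,cv2.CHAIN_APPROX_NONE)[0],key=cv2.contourArea)
    w=np.array([ray(K,T,q[0],0.025)[:2] for q in c],np.float32)*1000
    print("tray",cv2.minAreaRect(w))
    for m,n in((np.abs(P[...,2]-0.045)<0.006)&(P[...,0]>0.46)&(P[...,0]<0.58)&(np.abs(P[...,1])<0.33),"rail"),:
        print(n,cv2.minAreaRect(P[m][:,:2].astype(np.float32)*1000), np.median(P[m][:,2]))
    cr=im[210:380,90:430]; save(cv2.resize(cr,None,fx=2.3,fy=2.3,interpolation=cv2.INTER_CUBIC),"crop0.png")
E
python3 scan.py
```

```text
168 359 [0.288 0.356 0.053] rect [290. 354.] [50. 81.] long axis deg 129.2
400 277 [ 0.446 -0.081  0.053] rect [447. -82.] [51. 80.] long axis deg 176.8
330 277 [0.445 0.051 0.053] rect [445.  51.] [80. 50.] long axis deg 12.1
187 274 [0.448 0.324 0.053] rect [449. 324.] [80. 51.] long axis deg 5.3
258 250 [0.496 0.19  0.053] rect [496. 189.] [80. 50.] long axis deg 16.2
118 248 [0.495 0.46  0.053] rect [496. 458.] [51. 80.] long axis deg 120.0
tray ((514.7632446289062, -300.37066650390625), (208.3057403564453, 229.0716552734375), 2.958312511444092)
rail ((499.2786865234375, 111.3243179321289), (436.354736328125, 78.25875854492188), 89.80187225341797) 0.04072896185792818
```

View pics/crop0.png

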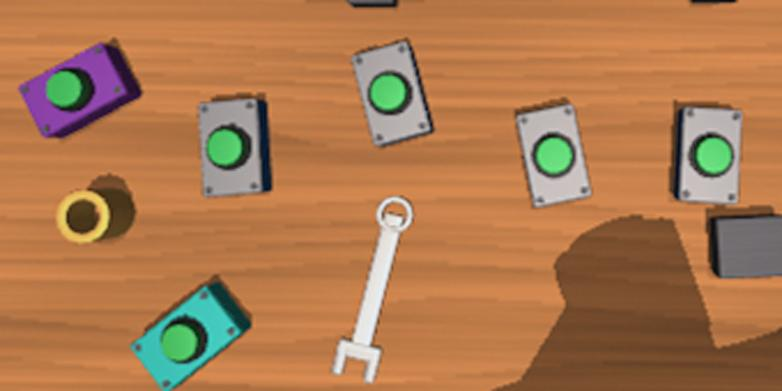

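Run:
```python
from h import *
im,d,K,T=cam("top")
# bright steel bar
hsv=cv2.cvtColor(im,cv2.COLOR_RGB2HSV); m=cv2.inRange(hsv,(0,0,150),(180,60,255)); m[:180]=0;m[212:]=0
c=max(cv2.findContours(m,0,1)[0],key=cv2.contourArea); (cx,cy),s,a=r=cv2.minAreaRect(c); print(r)
w=np.array([ray(K,T,q[0],0.045)[:2] for q in c],np.float32)*1000
r=cv2.minAreaRect(w);print(r,cv2.boxPoints(r).round(0).tolist())
s=bot.read_state();M=R.from_rotvec(s["tcp_rot"]).as_matrix();print(M.round(3),s["time"])
```

```text
((326.0026550292969, 196.23330688476562), (15.310165405273438, 214.16453552246094), 89.36341094970703)
((601.8563232421875, 61.34675598144531), (30.272485733032227, 418.6143493652344), 1.290112853050232) [[582.0, 270.0], [591.0, -148.0], [622.0, -148.0], [612.0, 271.0]]
[[ 0.926  0.378 -0.001]
 [ 0.378 -0.926  0.001]
 [ 0.    -0.001 -1.   ]] 0.2
```

The crop shows grey lids on blue bodies for the four picked stations, and the purple and turquoise ones are clearly different. I'll press each station in turn, starting with A at (0.446,-0.081).

```bash
cat > go.py <<'E'
import sys; from h import *
def go(x,y,z,yaw):
    s=bot.read_state();M=R.from_rotvec(s["tcp_rot"]).as_matrix()
    cy=np.degrees(np.arctan2(M[1,0],M[0,0])); d=M.T@(np.array([x,y,z])-s["tool_pos"])
    print("shift cm",(d*100).round(2),"twist",round(-(yaw-cy),1),"now",s["tool_pos"].round(4),"yaw",round(cy,1),"q",s["q"].round(2),"F",s["wrist_force"].round(2),"t",round(s["time"],1))
if __name__=="__main__": go(*map(float,sys.argv[1:]))
E
python3 go.py 0.446 -0.081 0.085 0
```

```text
shift cm [ 38.22 -43.07  11.34] twist 22.2 now [ 0.2551 -0.6244  0.1977] yaw 22.2 q [-1.22  0.26  1.6  -0.    1.27 -0.04] F [ 0.15  0.14 -1.17] t 0.2
```

Request:
step_arm(motion=[[0,4,-4,0,4],[0,8,-8,0,8],[0,11,-12,0,12],[0,14,-16,0,16],[0,17,-20,0,20],[0,21,-24,0,22.2],[0,24,-27,0,22.2],[0,27,-31,0,22.2],[0,30,-34,2,22.2],[0,33,-38,5,22.2],[0,36,-41,8,22.2],[0,38.2,-43.1,10,22.2],[0,38.2,-43.1,11,22.2],[0,38.2,-43.1,11.3,22.2],[0,38.2,-43.1,11.3,22.2],[0,38.2,-43.1,11.3,22.2],[0,38.2,-43.1,11.3,22.2]])

```text
time: 1.9
tool_pos: [0.4468, -0.0829, 0.0869]
tcp_rot: [3.141, -0.003, 0.004]
wrist_force: [0.4, 0.1, -0.0]
width: 0.002
grip_force: 0.0
```

```bash
python3 go.py 0.446 -0.081 0.058 0
cat > wl.py <<'E'
from h import *
# wrist look: green caps, lids (depth)
im,d,K,T=cam("wrist"); hsv=cv2.cvtColor(im,cv2.COLOR_RGB2HSV)
g=cv2.inRange(hsv,(50,120,60),(72,255,255)); 
for c in cv2.findContours(g,0,1)[0]:
    if cv2.contourArea(c)>200:
        (u,v),r=cv2.minEnclosingCircle(c); print("cap px",round(u),round(v),round(r),ray(K,T,(u,v),0.054).round(4))
save(im,"wrist_last.png")
E
python3 wl.py
```

```text
shift cm [-0.08 -0.19  2.89] twist -0.1 now [ 0.4468 -0.0829  0.0869] yaw -0.1 q [-0.24 -0.06  2.18 -0.    1.02  1.33] F [ 0.38  0.14 -0.03] t 1.9
cap px 127 258 26 [0.4448 0.0493 0.054 ]
cap px 319 256 23 [ 0.4466 -0.0798  0.054 ]
```

Request:
step_arm(motion=[[0,0,-0.3,1,0],[0,0,-0.3,2,0],[0,0,-0.3,2.8,0],[0,0,-0.3,2.8,0],[0,0,-0.3,2.8,0]])

```text
time: 2.45
tool_pos: [0.4453, -0.0783, 0.0569]
tcp_rot: [-3.141, -0.001, 0.002]
wrist_force: [0.4, 0.0, 0.1]
width: 0.001
grip_force: 0.0
```

Request:
step_arm(motion=[[0,0,0,0.1,0],[0,0,0,0.2,0],[0,0,0,0.3,0],[0,0,0,0.3,0],[0,0,0,0.3,0]])

```text
time: 2.95
tool_pos: [0.446, -0.0784, 0.0547]
tcp_rot: [3.142, 0.001, 0.0]
wrist_force: [-0.3, 1.3, -0.9]
width: -0.001
grip_force: 0.0
```

Request:
step_arm(motion=[[0,0,0,0.05,0],[0,0,0,0.1,0],[0,0,0,0.1,0],[0,0,0,0.1,0]])

```text
time: 3.35
tool_pos: [0.4458, -0.0784, 0.0535]
tcp_rot: [-3.142, -0.001, 0.0]
wrist_force: [0.3, -0.7, -0.5]
width: 0.002
grip_force: 0.0
```

Request:
step_arm(motion=[[0,0,0,0.05,0],[0,0,0,0.1,0],[0,0,0,0.1,0],[0,0,0,0.1,0]])

```text
time: 3.75
tool_pos: [0.4459, -0.0784, 0.0525]
tcp_rot: [-3.142, -0.001, 0.0]
wrist_force: [-0.2, -0.4, -0.1]
width: -0.001
grip_force: 0.0
```

Request:
step_arm(motion=[[0,0,0,0.05,0],[0,0,0,0.1,0],[0,0,0,0.1,0],[0,0,0,0.1,0]])

```text
time: 4.15
tool_pos: [0.4459, -0.0784, 0.0515]
tcp_rot: [-3.142, -0.0, 0.0]
wrist_force: [-0.2, 1.1, 0.1]
width: -0.003
grip_force: 0.0
```

Request:
step_arm(motion=[[0,0,0,0.05,0],[0,0,0,0.1,0],[0,0,0,0.1,0],[0,0,0,0.1,0]])

```text
time: 4.55
tool_pos: [0.4459, -0.0784, 0.0506]
tcp_rot: [-3.142, -0.001, 0.0]
wrist_force: [-0.6, -0.0, -0.7]
width: -0.0
grip_force: 0.0
```

Request:
step_arm(motion=[[0,0,0,0.05,0],[0,0,0,0.1,0],[0,0,0,0.1,0],[0,0,0,0.1,0]])

```text
time: 4.95
tool_pos: [0.4459, -0.0784, 0.0496]
tcp_rot: [-3.142, -0.0, 0.0]
wrist_force: [-2.0, 0.4, -0.1]
width: 0.003
grip_force: 0.0
```

Request:
step_arm(motion=[[0,0,0,0.05,0],[0,0,0,0.1,0],[0,0,0,0.1,0],[0,0,0,0.1,0]])

```text
time: 5.35
tool_pos: [0.4459, -0.0784, 0.0486]
tcp_rot: [-3.142, -0.0, 0.0]
wrist_force: [0.1, -0.8, -0.1]
width: 0.001
grip_force: 0.0
```

```bash
python3 wl.py;python3 - <<'E'
from h import *
im,d,K,T=cam("side"); save(im[230:330,230:350].repeat(4,0).repeat(4,1),"s1.png")
E
```

```text
cap px 98 282 32 [0.4454 0.0486 0.054 ]
cap px 326 279 28 [ 0.4471 -0.0799  0.054 ]
```

View pics/s1.png

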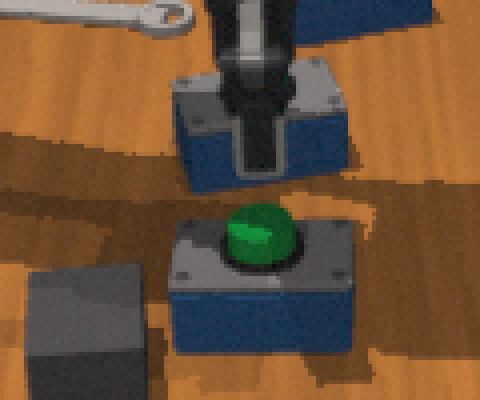

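Run:
```python
from h import *
s=bot.read_state();p=s["tool_pos"];print(p,s["q"])
for n in("side","top"):
    im,d,K,T=cam(n); c=T[:3,:3].T@(p-T[:3,3]); print(n,K[0,0]*c[0]/-c[2]+K[0,2],K[1,1]*-c[1]/-c[2]+K[1,2]); save(im,n+"2.png")
    print(d[250:300:10,295], d[300,296])
a=cv2.imread("pics/side2.png")[150:390,160:480];b=cv2.imread("pics/wrist_last.png")
cv2.imwrite("pics/m.png",np.hstack([cv2.resize(a,(400,300)),cv2.resize(b,(400,300))]))
```

```text
[ 0.44590409 -0.07841452  0.04858712] [-2.29110982e-01 -8.87538357e-03  2.20986380e+00  1.51120249e-05
  9.40633248e-01  1.34133008e+00]
side 295.733698634725 287.2834004668763
[0.88399535 0.9424216  0.9552338  1.093522   0.9743838 ] 0.97135705
top 398.2484593540462 277.1599185670039
[0.93484473 0.93187785 0.9321043  0.9285112  0.9315612 ] 0.92804223
```

View pics/m.png

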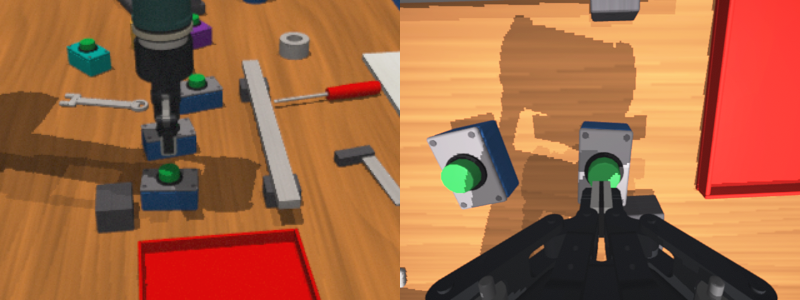

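Run:
```python
from h import *
im,d,K,T=cam("side");P=cloud(d,K,T)
for v in range(262,296,3): print(v,P[v,290:302:3].round(3).tolist(), im[v,296])
im,d,K,T=cam("wrist");P=cloud(d,K,T);print("wrist")
for v in range(250,330,6): print(v,P[v,322].round(3),im[v,322])
```

```text
262 [[0.439, -0.09, 0.11], [0.444, -0.09, 0.11], [0.449, -0.091, 0.11], [0.454, -0.085, 0.106]] [27 32 29]
265 [[0.438, -0.091, 0.104], [0.443, -0.088, 0.103], [0.449, -0.09, 0.104], [0.454, -0.082, 0.098]] [33 30 30]
268 [[0.438, -0.083, 0.093], [0.443, -0.09, 0.097], [0.448, -0.09, 0.097], [0.453, -0.085, 0.093]] [30 32 36]
271 [[0.438, -0.083, 0.087], [0.443, -0.09, 0.092], [0.448, -0.089, 0.09], [0.453, -0.085, 0.088]] [35 29 35]
274 [[0.437, -0.081, 0.079], [0.442, -0.084, 0.081], [0.448, -0.084, 0.081], [0.451, 0.029, 0.003]] [62 73 84]
277 [[0.433, 0.024, 0.0], [0.439, 0.024, 0.0], [0.445, 0.024, 0.0], [0.451, 0.025, -0.001]] [100  67  32]
280 [[0.433, 0.014, 0.0], [0.439, 0.017, -0.002], [0.445, 0.015, -0.001], [0.451, 0.014, -0.0]] [76 66 32]
283 [[0.436, -0.074, 0.055], [0.441, -0.078, 0.058], [0.447, -0.075, 0.055], [0.452, -0.077, 0.056]] [27 76 38]
286 [[0.436, -0.085, 0.057], [0.441, -0.084, 0.055], [0.447, -0.085, 0.056], [0.452, -0.084, 0.055]] [14 73 32]
289 [[0.436, -0.09, 0.054], [0.441, -0.092, 0.055], [0.447, -0.092, 0.055], [0.452, -0.093, 0.055]] [ 18 140  60]
292 [[0.436, -0.093, 0.049], [0.441, -0.096, 0.051], [0.446, -0.093, 0.049], [0.466, -0.886, 0.629]] [15 88 38]
295 [[0.436, -0.093, 0.043], [0.441, -0.095, 0.044], [0.446, -0.094, 0.044], [0.451, -0.093, 0.042]] [19 78 36]
wrist
250 [ 0.46  -0.077  0.042] [24 21 24]
256 [ 0.459 -0.077  0.048] [35 99 51]
262 [ 0.457 -0.077  0.054] [ 51 134  70]
268 [ 0.454 -0.077  0.056] [ 46 130  66]
274 [ 0.45  -0.077  0.055] [ 46 130  66]
280 [ 0.447 -0.077  0.055] [ 47 131  67]
286 [ 0.443 -0.077  0.055] [ 46 129  66]
292 [ 0.457 -0.077  0.088] [26 24 27]
298 [ 0.457 -0.077  0.093] [26 26 28]
304 [ 0.456 -0.077  0.098] [27 27 29]
310 [ 0.456 -0.077  0.102] [27 26 28]
316 [ 0.457 -0.077  0.108] [27 26 28]
322 [ 0.456 -0.077  0.112] [26 26 27]
328 [ 0.456 -0.077  0.115] [27 26 28]
```

The side view shows the fingertips about 28 mm above the reported TCP, at z≈0.078, so the cap hasn't been touched. I'll keep going down in small steps, watching the force.

Request:
step_arm(motion=[[0,0,0,0.2,0],[0,0,0,0.4,0],[0,0,0,0.6,0],[0,0,0,0.8,0],[0,0,0,1.0,0],[0,0,0,1.0,0],[0,0,0,1.0,0]])

```text
time: 6.35
tool_pos: [0.4458, -0.0784, 0.0385]
tcp_rot: [-3.142, -0.0, 0.0]
wrist_force: [-1.2, -0.4, -0.5]
width: -0.003
grip_force: 0.0
```

```bash
cat > tip.py <<'E'
from h import *
im,d,K,T=cam("side");P=cloud(d,K,T);p=bot.read_state()["tool_pos"]
m=(np.abs(P[...,0]-p[0])<0.012)&(np.abs(P[...,1]-p[1])<0.025)&(im.max(-1)<60)&(P[...,2]>0.058)
print("TCP z",p[2],"tip z",np.sort(P[m][:,2])[:8].round(4))
E
python3 tip.py
```

```text
TCP z 0.03859931969619359 tip z [0.0771 0.0773 0.0774 0.0778 0.0782 0.0783 0.079  0.0797]
```

Run:
```python
from h import *
im,d,K,T=cam("side"); P=cloud(d,K,T)
for v in range(265,292,2): print(v,P[v,293:300:3].round(3).tolist(), im[v,293:300:3].tolist())
a=im[230:330,240:340]; im2,d,K,T=cam("wrist"); b=im2[230:330,270:370]
save(cv2.resize(np.hstack([a,b]),(800,400),interpolation=cv2.INTER_NEAREST),"s2.png")
```

```text
265 [[0.443, -0.091, 0.104], [0.449, -0.092, 0.104], [0.454, -0.085, 0.1]] [[30, 30, 33], [34, 35, 39], [89, 87, 79]]
267 [[0.443, -0.091, 0.1], [0.448, -0.09, 0.099], [0.453, -0.084, 0.095]] [[25, 28, 27], [29, 30, 29], [86, 86, 83]]
269 [[0.443, -0.091, 0.096], [0.448, -0.093, 0.097], [0.453, -0.085, 0.091]] [[32, 30, 33], [31, 35, 39], [87, 88, 82]]
271 [[0.443, -0.09, 0.091], [0.448, -0.091, 0.092], [0.453, -0.083, 0.086]] [[30, 28, 33], [29, 33, 31], [84, 84, 79]]
273 [[0.443, -0.092, 0.088], [0.448, -0.091, 0.087], [0.453, -0.084, 0.082]] [[37, 36, 37], [29, 33, 34], [70, 71, 69]]
275 [[0.443, -0.092, 0.085], [0.448, -0.091, 0.083], [0.453, -0.084, 0.079]] [[30, 28, 26], [28, 26, 30], [74, 74, 71]]
277 [[0.442, -0.092, 0.08], [0.447, -0.088, 0.077], [0.453, -0.086, 0.075]] [[49, 50, 49], [53, 54, 51], [78, 77, 76]]
279 [[0.442, -0.084, 0.07], [0.445, 0.018, -0.001], [0.451, 0.018, -0.001]] [[100, 79, 60], [96, 79, 61], [104, 74, 49]]
281 [[0.441, -0.068, 0.055], [0.447, -0.068, 0.054], [0.452, -0.069, 0.055]] [[26, 76, 33], [13, 73, 28], [31, 64, 25]]
283 [[0.441, -0.077, 0.057], [0.447, -0.073, 0.054], [0.452, -0.073, 0.054]] [[11, 74, 32], [10, 71, 23], [14, 75, 34]]
285 [[0.441, -0.081, 0.056], [0.447, -0.081, 0.055], [0.452, -0.082, 0.056]] [[12, 74, 34], [15, 73, 30], [15, 76, 34]]
287 [[0.441, -0.086, 0.055], [0.447, -0.087, 0.056], [0.452, -0.086, 0.054]] [[16, 143, 57], [14, 78, 33], [17, 74, 34]]
289 [[0.441, -0.092, 0.055], [0.447, -0.092, 0.055], [0.452, -0.092, 0.055]] [[20, 138, 59], [20, 92, 41], [15, 82, 36]]
291 [[0.441, -0.093, 0.051], [0.446, -0.097, 0.054], [0.452, -0.093, 0.051]] [[17, 97, 42], [25, 87, 39], [19, 82, 37]]
```

View pics/s2.png

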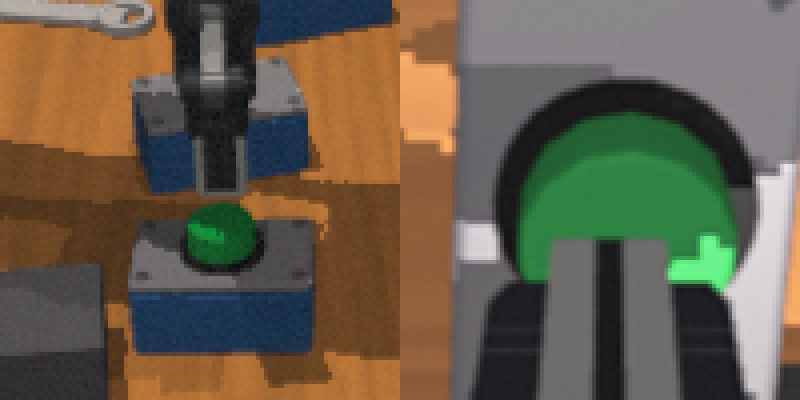

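Side view: the tip is at row 278 and the cap top at row 281 and below, so there's still a gap. I'll continue down.

Request:
step_arm(motion=[[0,0,0,0.2,0],[0,0,0,0.4,0],[0,0,0,0.6,0],[0,0,0,0.8,0],[0,0,0,0.8,0],[0,0,0,0.8,0]])

```text
time: 7.1
tool_pos: [0.4458, -0.0784, 0.0304]
tcp_rot: [-3.142, -0.001, 0.001]
wrist_force: [-0.9, -0.1, 0.1]
width: 0.003
grip_force: 0.0
```

```bash
cat > side.py <<'E'
from h import *
im,d,K,T=cam("side"); P=cloud(d,K,T); print(bot.read_state()["tool_pos"],bot.read_state()["wrist_force"])
for v in range(271,293,2): print(v,P[v,293:297:3].round(3).tolist(), im[v,293:297:3].tolist())
E
python3 side.py
```

```text
[ 0.44591669 -0.07842315  0.03056678] [-0.25550248 -0.28347141 -0.31487072]
271 [[0.443, -0.092, 0.093], [0.448, -0.09, 0.091]] [[29, 28, 25], [29, 33, 33]]
273 [[0.443, -0.09, 0.087], [0.448, -0.09, 0.087]] [[27, 27, 26], [35, 31, 36]]
275 [[0.443, -0.092, 0.084], [0.448, -0.091, 0.084]] [[27, 28, 31], [30, 27, 31]]
277 [[0.442, -0.091, 0.08], [0.448, -0.089, 0.078]] [[32, 30, 32], [32, 31, 34]]
279 [[0.442, -0.089, 0.074], [0.447, -0.088, 0.073]] [[25, 30, 32], [29, 24, 24]]
281 [[0.442, -0.086, 0.068], [0.447, -0.089, 0.07]] [[52, 52, 50], [61, 58, 58]]
283 [[0.441, -0.074, 0.055], [0.447, -0.074, 0.054]] [[39, 79, 47], [37, 79, 42]]
285 [[0.441, -0.083, 0.057], [0.447, -0.079, 0.054]] [[20, 75, 38], [20, 78, 39]]
287 [[0.441, -0.087, 0.056], [0.447, -0.089, 0.057]] [[25, 93, 40], [22, 74, 35]]
289 [[0.441, -0.09, 0.054], [0.447, -0.094, 0.056]] [[27, 140, 56], [30, 93, 46]]
291 [[0.441, -0.094, 0.052], [0.446, -0.094, 0.052]] [[19, 95, 41], [21, 86, 40]]
```

Request:
step_arm(motion=[[0,0,0,0.1,0],[0,0,0,0.2,0],[0,0,0,0.3,0],[0,0,0,0.4,0],[0,0,0,0.4,0],[0,0,0,0.4,0]])

```text
time: 7.75
tool_pos: [0.4458, -0.0784, 0.0265]
tcp_rot: [-3.142, -0.001, 0.0]
wrist_force: [0.4, 0.3, -0.0]
width: 0.005
grip_force: 0.0
```

```bash
python3 side.py; python3 wl.py
```

```text
[ 0.4459087  -0.07842528  0.02658599] [ 0.49883808 -0.35929387 -0.50667113]
271 [[0.443, -0.092, 0.093], [0.448, -0.092, 0.093]] [[28, 29, 33], [26, 29, 30]]
273 [[0.443, -0.09, 0.087], [0.448, -0.091, 0.087]] [[32, 35, 35], [27, 28, 28]]
275 [[0.443, -0.092, 0.084], [0.448, -0.091, 0.084]] [[27, 25, 21], [20, 24, 20]]
277 [[0.442, -0.09, 0.079], [0.448, -0.09, 0.079]] [[26, 29, 32], [33, 31, 34]]
279 [[0.442, -0.094, 0.077], [0.447, -0.088, 0.073]] [[32, 30, 32], [31, 29, 27]]
281 [[0.442, -0.089, 0.07], [0.447, -0.089, 0.07]] [[28, 31, 24], [26, 27, 29]]
283 [[0.442, -0.086, 0.064], [0.447, -0.09, 0.066]] [[61, 60, 57], [59, 58, 56]]
285 [[0.441, -0.079, 0.054], [0.447, -0.08, 0.054]] [[39, 78, 43], [26, 79, 39]]
287 [[0.441, -0.089, 0.057], [0.447, -0.088, 0.056]] [[14, 79, 35], [22, 80, 38]]
289 [[0.441, -0.092, 0.055], [0.447, -0.094, 0.056]] [[19, 140, 58], [10, 92, 39]]
291 [[0.441, -0.097, 0.054], [0.446, -0.093, 0.051]] [[17, 94, 42], [20, 87, 40]]
cap px 70 298 37 [0.4471 0.0478 0.054 ]
cap px 328 295 30 [ 0.4486 -0.0803  0.054 ]
```

Request:
step_arm(motion=[[0,0,0,0.1,0],[0,0,0,0.2,0],[0,0,0,0.2,0],[0,0,0,0.2,0]])

```text
time: 8.25
tool_pos: [0.4458, -0.0784, 0.0245]
tcp_rot: [-3.142, -0.001, 0.0]
wrist_force: [0.4, -0.4, 0.6]
width: 0.002
grip_force: 0.0
```

Request:
step_arm(motion=[[0,0,0,0.1,0],[0,0,0,0.2,0],[0,0,0,0.2,0],[0,0,0,0.2,0]])

```text
time: 8.65
tool_pos: [0.446, -0.0784, 0.0227]
tcp_rot: [3.142, 0.001, 0.0]
wrist_force: [0.4, -0.4, 0.1]
width: -0.001
grip_force: 0.4
```

Request:
step_arm(motion=[[0,0,0,0.05,0],[0,0,0,0.1,0],[0,0,0,0.1,0]])

```text
time: 8.95
tool_pos: [0.446, -0.0784, 0.0217]
tcp_rot: [3.142, 0.001, 0.0]
wrist_force: [0.9, 0.4, 1.6]
width: -0.002
grip_force: 0.8
```

Request:
step_arm(motion=[[0,0,0,0.05,0],[0,0,0,0.1,0],[0,0,0,0.1,0]])

```text
time: 9.25
tool_pos: [0.446, -0.0784, 0.0207]
tcp_rot: [3.142, 0.001, 0.0]
wrist_force: [-1.2, 0.3, 3.8]
width: -0.003
grip_force: 1.6
```

Request:
step_arm(motion=[[0,0,0,0.05,0],[0,0,0,0.1,0],[0,0,0,0.1,0]])

```text
time: 9.55
tool_pos: [0.446, -0.0785, 0.0197]
tcp_rot: [3.142, 0.0, 0.0]
wrist_force: [-1.6, -0.1, 4.2]
width: -0.002
grip_force: 2.3
```

Request:
step_arm(motion=[[0,0,0,0.05,0],[0,0,0,0.1,0],[0,0,0,0.1,0]])

```text
time: 9.85
tool_pos: [0.446, -0.0785, 0.0187]
tcp_rot: [3.142, 0.001, 0.0]
wrist_force: [-1.3, 0.5, 5.1]
width: -0.003
grip_force: 2.7
```

Request:
step_arm(motion=[[0,0,0,0.05,0],[0,0,0,0.1,0],[0,0,0,0.1,0]])

```text
time: 10.15
tool_pos: [0.446, -0.0784, 0.0174]
tcp_rot: [3.142, 0.001, 0.001]
wrist_force: [1.8, 0.2, 1.8]
width: -0.001
grip_force: 0.8
```

```bash
python3 side.py
```

```text
[ 0.44603511 -0.07846781  0.01738744] [ 0.01860313 -0.27112753  1.33051621]
271 [[0.444, -0.119, 0.111], [0.449, -0.119, 0.111]] [[26, 31, 31], [29, 31, 28]]
273 [[0.443, -0.107, 0.099], [0.448, -0.109, 0.1]] [[35, 33, 35], [23, 28, 31]]
275 [[0.443, -0.092, 0.084], [0.448, -0.091, 0.083]] [[31, 30, 32], [33, 32, 34]]
277 [[0.442, -0.09, 0.079], [0.448, -0.089, 0.078]] [[31, 26, 26], [35, 31, 33]]
279 [[0.442, -0.091, 0.075], [0.447, -0.089, 0.074]] [[27, 28, 31], [27, 30, 30]]
281 [[0.442, -0.09, 0.07], [0.447, -0.089, 0.07]] [[25, 29, 30], [32, 28, 29]]
283 [[0.442, -0.092, 0.067], [0.447, -0.09, 0.066]] [[26, 28, 28], [26, 29, 30]]
285 [[0.442, -0.088, 0.061], [0.447, -0.089, 0.061]] [[30, 30, 29], [23, 31, 24]]
287 [[0.441, -0.091, 0.058], [0.447, -0.089, 0.057]] [[52, 52, 52], [52, 51, 49]]
289 [[0.441, -0.083, 0.049], [0.446, -0.085, 0.05]] [[56, 82, 60], [43, 80, 48]]
291 [[0.441, -0.089, 0.048], [0.446, -0.092, 0.051]] [[20, 144, 61], [17, 77, 36]]
```

Station A snaps: about 5.1 N at roughly 4 mm, dropping to 1.5 N at 5.3 mm. Contact came at TCP z≈0.0227, so I'll treat the real fingertips as about 33 mm behind the nominal TCP. I'll press 1.5 mm further, release, and go to B.

Request:
step_arm(motion=[[0,0,0,0.05,0],[0,0,0,0.1,0],[0,0,0,0.15,0],[0,0,0,0.15,0]])

```text
time: 10.6
tool_pos: [0.446, -0.0784, 0.016]
tcp_rot: [3.142, 0.001, 0.0]
wrist_force: [0.9, -0.7, 2.9]
width: 0.003
grip_force: 0.8
```

Request:
step_arm(motion=[[0,0,0,-1,0],[0,0,0,-3,0],[0,0,0,-4.5,0],[0,0,-4,-4.5,0],[0,0,-8,-4.5,0],[0,0,-11,-4.5,0],[0,0,-12.8,-4.5,0],[0,0,-12.8,-4,0],[0,0,-12.8,-3,0],[0,0,-12.8,-2,0],[0,0,-12.8,-1.2,0],[0,0,-12.8,-1.2,0],[0,0,-12.8,-1.2,0]])

```text
time: 11.9
tool_pos: [0.4454, 0.049, 0.0275]
tcp_rot: [3.141, -0.001, -0.002]
wrist_force: [0.4, -0.1, -0.3]
width: -0.003
grip_force: 0.0
```

```bash
python3 go.py 0.446 0.050 0.024 0; python3 wl.py
```

```text
shift cm [ 0.06 -0.1   0.35] twist -0.0 now [0.4454 0.049  0.0275] yaw -0.0 q [ 0.05  0.01  2.23 -0.    0.9   1.63] F [ 0.43 -0.06 -0.29] t 11.9
cap px 316 296 30 [0.4472 0.0529 0.054 ]
cap px 574 295 37 [ 0.4477 -0.0757  0.054 ]
cap px 26 202 39 [0.4955 0.1837 0.054 ]
```

Request:
step_arm(motion=[[0,0,-0.2,0.2,0],[0,0,-0.2,0.45,0],[0,0,-0.2,0.45,0],[0,0,-0.2,0.45,0]])

```text
time: 12.35
tool_pos: [0.4458, 0.0516, 0.0236]
tcp_rot: [3.142, 0.001, -0.0]
wrist_force: [-0.3, 0.1, 0.0]
width: 0.001
grip_force: 0.0
```

Request:
step_arm(motion=[[0,0,0,0.05,0],[0,0,0,0.1,0],[0,0,0,0.1,0]])

```text
time: 12.65
tool_pos: [0.446, 0.0516, 0.0227]
tcp_rot: [-3.142, -0.001, -0.0]
wrist_force: [0.7, 0.2, 0.4]
width: 0.0
grip_force: 0.4
```

Request:
step_arm(motion=[[0,0,0,0.05,0],[0,0,0,0.1,0],[0,0,0,0.1,0]])

```text
time: 12.95
tool_pos: [0.446, 0.0516, 0.0216]
tcp_rot: [-3.142, -0.0, -0.0]
wrist_force: [0.7, 1.2, 0.7]
width: 0.0
grip_force: 0.4
```

Request:
step_arm(motion=[[0,0,0,0.05,0],[0,0,0,0.1,0],[0,0,0,0.1,0]])

```text
time: 13.25
tool_pos: [0.446, 0.0516, 0.0206]
tcp_rot: [-3.142, -0.001, -0.0]
wrist_force: [0.7, 0.0, 0.7]
width: -0.0
grip_force: 0.4
```

Request:
step_arm(motion=[[0,0,0,0.05,0],[0,0,0,0.1,0],[0,0,0,0.1,0]])

```text
time: 13.55
tool_pos: [0.446, 0.0516, 0.0196]
tcp_rot: [-3.142, -0.0, -0.0]
wrist_force: [0.7, 0.9, 1.2]
width: -0.005
grip_force: 0.5
```

Request:
step_arm(motion=[[0,0,0,0.05,0],[0,0,0,0.1,0],[0,0,0,0.1,0]])

```text
time: 13.85
tool_pos: [0.446, 0.0516, 0.0186]
tcp_rot: [-3.142, -0.0, -0.0]
wrist_force: [0.7, -0.0, 0.9]
width: 0.0
grip_force: 0.7
```

Request:
step_arm(motion=[[0,0,0,0.05,0],[0,0,0,0.1,0],[0,0,0,0.1,0]])

```text
time: 14.15
tool_pos: [0.446, 0.0516, 0.0176]
tcp_rot: [-3.142, -0.001, -0.0]
wrist_force: [0.8, 1.3, 1.3]
width: 0.001
grip_force: 0.7
```

Request:
step_arm(motion=[[0,0,0,0.05,0],[0,0,0,0.1,0],[0,0,0,0.1,0]])

```text
time: 14.45
tool_pos: [0.4459, 0.0516, 0.0165]
tcp_rot: [-3.142, -0.001, -0.0]
wrist_force: [0.4, 0.3, 2.2]
width: -0.004
grip_force: 0.8
```

B is soft (≤2.2 N, no fall). Next is C.

Request:
step_arm(motion=[[0,0,0,-1,0],[0,0,0,-3,0],[0,0,0,-4.5,0],[0,1.5,-4,-4.5,0],[0,3,-8,-4.5,0],[0,4,-11,-4.5,0],[0,5,-13.7,-4.5,0],[0,5,-13.7,-4,0],[0,5,-13.7,-3,0],[0,5,-13.7,-2,0],[0,5,-13.7,-1.2,0],[0,5,-13.7,-1.2,0],[0,5,-13.7,-1.2,0]])

```text
time: 15.75
tool_pos: [0.4953, 0.1878, 0.028]
tcp_rot: [3.141, -0.001, -0.002]
wrist_force: [0.4, -0.2, -0.1]
width: 0.004
grip_force: 0.0
```

```bash
python3 go.py 0.496 0.188 0.0236 0; python3 wl.py
```

```text
shift cm [ 0.08 -0.02  0.44] twist -0.0 now [0.4953 0.1878 0.028 ] yaw -0.0 q [ 0.32  0.16  2.07 -0.    0.91  1.89] F [ 0.45 -0.19 -0.06] t 15.8
cap px 562 376 33 [0.4472 0.0567 0.054 ]
cap px 80 372 34 [0.4507 0.321  0.054 ]
cap px 317 295 30 [0.4975 0.1915 0.054 ]
```

Request:
step_arm(motion=[[0,0.1,-0.2,0.2,0],[0,0.1,-0.2,0.45,0],[0,0.1,-0.2,0.45,0],[0,0.1,-0.2,0.45,0]])

```text
time: 16.2
tool_pos: [0.4968, 0.1906, 0.0241]
tcp_rot: [3.142, 0.001, -0.0]
wrist_force: [0.1, 0.3, -0.7]
width: -0.002
grip_force: 0.0
```

Request:
step_arm(motion=[[0,0,0,0.05,0],[0,0,0,0.1,0],[0,0,0,0.1,0]])

```text
time: 16.5
tool_pos: [0.4969, 0.1907, 0.0232]
tcp_rot: [-3.141, -0.001, -0.0]
wrist_force: [-0.9, -0.3, 1.1]
width: 0.001
grip_force: 0.3
```

Request:
step_arm(motion=[[0,0,0,0.05,0],[0,0,0,0.1,0],[0,0,0,0.1,0]])

```text
time: 16.8
tool_pos: [0.4969, 0.1907, 0.0221]
tcp_rot: [-3.141, -0.001, -0.0]
wrist_force: [0.3, -0.5, 1.4]
width: 0.002
grip_force: 0.5
```

Request:
step_arm(motion=[[0,0,0,0.05,0],[0,0,0,0.1,0],[0,0,0,0.1,0]])

```text
time: 17.1
tool_pos: [0.4969, 0.1906, 0.0212]
tcp_rot: [-3.141, -0.001, -0.0]
wrist_force: [-0.9, 0.3, 0.9]
width: -0.002
grip_force: 1.2
```

Request:
step_arm(motion=[[0,0,0,0.05,0],[0,0,0,0.1,0],[0,0,0,0.1,0]])

```text
time: 17.4
tool_pos: [0.497, 0.1907, 0.0203]
tcp_rot: [-3.141, -0.001, -0.0]
wrist_force: [-0.7, -0.5, 2.9]
width: -0.005
grip_force: 1.9
```

Request:
step_arm(motion=[[0,0,0,0.05,0],[0,0,0,0.1,0],[0,0,0,0.1,0]])

```text
time: 17.7
tool_pos: [0.4969, 0.1907, 0.0192]
tcp_rot: [-3.141, -0.001, -0.0]
wrist_force: [-0.9, 0.0, 5.4]
width: 0.0
grip_force: 2.4
```

Request:
step_arm(motion=[[0,0,0,0.05,0],[0,0,0,0.1,0],[0,0,0,0.1,0]])

```text
time: 18.0
tool_pos: [0.4969, 0.1907, 0.0183]
tcp_rot: [-3.141, -0.0, -0.0]
wrist_force: [-0.7, 0.4, 5.2]
width: -0.001
grip_force: 2.8
```

Request:
step_arm(motion=[[0,0,0,0.05,0],[0,0,0,0.1,0],[0,0,0,0.1,0]])

```text
time: 18.3
tool_pos: [0.497, 0.1906, 0.0172]
tcp_rot: [-3.142, -0.001, -0.0]
wrist_force: [-1.3, -0.5, 4.7]
width: 0.005
grip_force: 2.6
```

C stiffened to about 5.4 N. I'll press 1.5 mm further past the breakover, then go to D at about (0.449,0.322).

Request:
step_arm(motion=[[0,0,0,0.05,0],[0,0,0,0.1,0],[0,0,0,0.1,0]])

```text
time: 18.6
tool_pos: [0.4969, 0.1906, 0.016]
tcp_rot: [-3.141, -0.0, -0.0]
wrist_force: [-0.1, 0.4, 4.2]
width: 0.002
grip_force: 2.0
```

Request:
step_arm(motion=[[0,0,0,0.05,0],[0,0,0,0.07,0],[0,0,0,0.07,0]])

```text
time: 18.9
tool_pos: [0.4969, 0.1906, 0.0153]
tcp_rot: [-3.141, -0.0, -0.0]
wrist_force: [0.1, 0.5, 2.6]
width: -0.0
grip_force: 1.6
```

Request:
step_arm(motion=[[0,0,0,-1,0],[0,0,0,-3,0],[0,0,0,-4.5,0],[0,-1.5,-4,-4.5,0],[0,-3,-8,-4.5,0],[0,-4,-11,-4.5,0],[0,-4.8,-13.2,-4.5,0],[0,-4.8,-13.2,-4,0],[0,-4.8,-13.2,-3,0],[0,-4.8,-13.2,-2,0],[0,-4.8,-13.2,-1.2,0],[0,-4.8,-13.2,-1.2,0],[0,-4.8,-13.2,-1.2,0]])

```text
time: 20.2
tool_pos: [0.4487, 0.3217, 0.0267]
tcp_rot: [3.141, -0.001, -0.002]
wrist_force: [0.3, 0.2, -0.3]
width: 0.001
grip_force: 0.0
```

```bash
python3 go.py 0.449 0.323 0.0236 0; python3 wl.py
```

```text
shift cm [ 0.03 -0.13  0.31] twist -0.0 now [0.4487 0.3217 0.0267] yaw -0.0 q [ 0.58  0.2   2.02 -0.    0.92  2.15] F [ 0.27  0.24 -0.28] t 20.2
cap px 315 296 30 [0.4511 0.326  0.054 ]
cap px 600 206 42 [0.4967 0.1967 0.054 ]
cap px 32 208 40 [0.4959 0.4539 0.054 ]
```

C's force fell to 2.6 N by about 8 mm, so C snaps. Now D.

Request:
step_arm(motion=[[0,0,-0.25,0.15,0],[0,0,-0.25,0.3,0],[0,0,-0.25,0.3,0],[0,0,-0.25,0.3,0]])

```text
time: 20.65
tool_pos: [0.4488, 0.3252, 0.0245]
tcp_rot: [-3.142, -0.001, -0.0]
wrist_force: [-0.9, -0.8, -0.1]
width: 0.001
grip_force: 0.0
```

Request:
step_arm(motion=[[0,0,0,0.1,0],[0,0,0,0.2,0],[0,0,0,0.2,0]])

```text
time: 20.95
tool_pos: [0.4489, 0.3252, 0.0224]
tcp_rot: [-3.141, -0.001, -0.0]
wrist_force: [-0.2, 0.7, 1.1]
width: 0.004
grip_force: 0.4
```

Request:
step_arm(motion=[[0,0,0,0.05,0],[0,0,0,0.1,0],[0,0,0,0.1,0]])

```text
time: 21.25
tool_pos: [0.4488, 0.3252, 0.0214]
tcp_rot: [-3.141, -0.001, -0.0]
wrist_force: [-0.0, 0.8, 0.7]
width: -0.001
grip_force: 0.4
```

Request:
step_arm(motion=[[0,0,0,0.05,0],[0,0,0,0.1,0],[0,0,0,0.1,0]])

```text
time: 21.55
tool_pos: [0.4488, 0.3252, 0.0204]
tcp_rot: [-3.141, -0.001, -0.0]
wrist_force: [-0.5, 1.5, 0.6]
width: 0.0
grip_force: 0.5
```

Request:
step_arm(motion=[[0,0,0,0.05,0],[0,0,0,0.1,0],[0,0,0,0.1,0]])

```text
time: 21.85
tool_pos: [0.4488, 0.3251, 0.0194]
tcp_rot: [-3.141, -0.001, -0.0]
wrist_force: [0.9, 0.7, 0.7]
width: -0.001
grip_force: 0.5
```

Request:
step_arm(motion=[[0,0,0,0.05,0],[0,0,0,0.1,0],[0,0,0,0.1,0]])

```text
time: 22.15
tool_pos: [0.4488, 0.3251, 0.0184]
tcp_rot: [-3.141, -0.0, -0.0]
wrist_force: [-0.2, 0.6, 1.3]
width: 0.002
grip_force: 0.7
```

Request:
step_arm(motion=[[0,0,0,0.05,0],[0,0,0,0.1,0],[0,0,0,0.1,0]])

```text
time: 22.45
tool_pos: [0.4488, 0.3251, 0.0174]
tcp_rot: [-3.142, -0.0, -0.0]
wrist_force: [0.3, 1.2, 1.6]
width: -0.001
grip_force: 0.7
```

Request:
step_arm(motion=[[0,0,0,0.05,0],[0,0,0,0.08,0],[0,0,0,0.08,0]])

```text
time: 22.75
tool_pos: [0.4488, 0.3251, 0.0166]
tcp_rot: [-3.142, -0.001, -0.0]
wrist_force: [-0.1, 0.5, 1.7]
width: -0.001
grip_force: 0.8
```

D is soft. So A and C go on the rail, B and D in the tray. I'm starting with D: lift, open, yaw 5° to align, then go down around the box.

Request:
step_arm(motion=[[0,0,0,-1,0],[0,0,0,-3,0],[4,0,0,-4.5,-3],[8.5,0,0,-4.5,-5.3],[8.5,0,0,-4.5,-5.3],[8.5,0,0,-4.5,-5.3],[8.5,0,0,-4.5,-5.3],[8.5,0,0,-4.5,-5.3]], force=40)

```text
time: 23.55
tool_pos: [0.4483, 0.3248, 0.0611]
tcp_rot: [3.138, 0.145, -0.002]
wrist_force: [-0.1, -0.0, 0.3]
width: 0.991
grip_force: 0.0
```

```bash
python3 scan.py; python3 go.py 0.449 0.324 -0.030 5.3; python3 wl.py
```

```text
400 277 [ 0.446 -0.081  0.053] rect [447. -81.] [51. 80.] long axis deg 177.0
330 277 [0.445 0.051 0.053] rect [445.  51.] [80. 50.] long axis deg 12.0
258 250 [0.496 0.19  0.053] rect [496. 189.] [80. 50.] long axis deg 16.0
tray ((514.7234497070312, -299.87353515625), (208.30245971679688, 228.1441192626953), 2.986583948135376)
rail ((499.3209533691406, 111.29157257080078), (436.1807861328125, 78.35297393798828), 89.82801818847656) 0.04063375893855814
shift cm [0.06 0.09 9.11] twist 0.0 now [0.4484 0.3249 0.0611] yaw 5.3 q [ 0.58  0.16  2.   -0.    0.98  2.06] F [ 0.2   0.21 -0.54] t 23.6
cap px 322 271 26 [0.4487 0.3256 0.054 ]
cap px 561 216 33 [0.4944 0.1948 0.054 ]
cap px 88 173 35 [0.4946 0.457  0.054 ]
```

View pics/wrist_last.png

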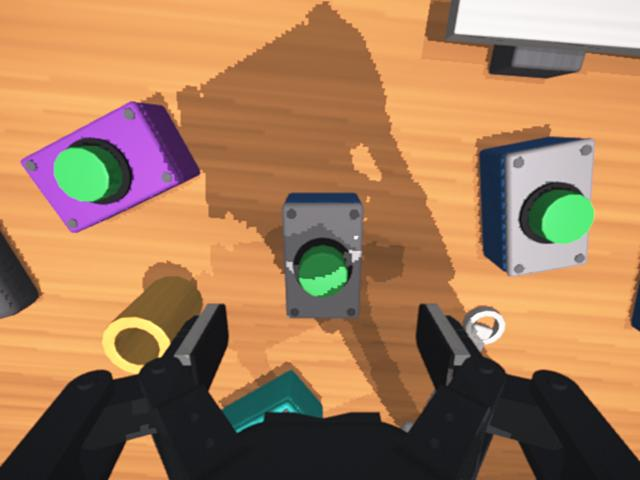

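The wrist view shows D centred at (322,256), aligned between the open fingers, with the bushing clear to the left. Going down.

Request:
step_arm(motion=[[8.5,0,0.1,2,0],[8.5,0,0.1,4,0],[8.5,0,0.1,5.5,0],[8.5,0,0.1,6.5,0],[8.5,0,0.1,7.5,0],[8.5,0,0.1,8.2,0],[8.5,0,0.1,8.2,0]])

```text
time: 24.35
tool_pos: [0.4482, 0.3237, -0.0214]
tcp_rot: [3.137, 0.146, -0.002]
wrist_force: [0.7, 0.3, 0.7]
width: 0.997
grip_force: 0.0
```

Request:
step_arm(motion=[[8.5,0,0,0.4,0],[8.5,0,0,0.8,0],[8.5,0,0,0.8,0]])

```text
time: 24.65
tool_pos: [0.4487, 0.324, -0.0286]
tcp_rot: [3.138, 0.146, -0.0]
wrist_force: [-0.7, -0.1, 0.1]
width: 1.0
grip_force: 0.0
```

Request:
step_arm(motion=[[4.5,0,0,0,0],[4.5,0,0,0,0],[4.5,0,0,0,0],[4,0,0,0,0],[4,0,0,0,0],[4,0,0,0,0],[4,0,0,0,0],[4,0,0,0,0]], force=40)

```text
time: 25.45
tool_pos: [0.4493, 0.3245, -0.0279]
tcp_rot: [-3.138, -0.146, -0.001]
wrist_force: [-0.1, 1.7, 5.1]
width: 0.578
grip_force: 43.8
```

Request:
step_arm(motion=[[4,0,0,-1,0],[4,0,0,-3,0],[4,0,0,-5,0],[4,0,0,-7,0],[4,0,0,-9,0],[4,0,2,-9,0],[4,0,5,-9,0],[4,0,8,-9,0]], force=60)

```text
time: 26.25
tool_pos: [0.4551, 0.2431, 0.0612]
tcp_rot: [3.137, 0.148, -0.003]
wrist_force: [0.4, -0.7, -3.1]
width: 0.576
grip_force: 63.5
```

Request:
step_arm(motion=[[4,0,3.5,0,0],[4,0,7,0,0],[4,0,10.5,0,0],[4,0,14,0,0],[4,0,17.5,0,0],[4,0,21,0,0],[4,0,24.5,0,0],[4,0,28,0,0],[4,0,31.5,0,0],[4,0.2,35,0,1],[4,0.3,38.5,0,2],[4,0.3,42,0,2.3],[4,0.3,45.5,0,2.3],[4,0.3,49,0,2.3],[4,0.3,52,0,2.3],[4,0.3,55,0,2.3],[4,0.3,57.5,0,2.3],[4,0.3,59,0,2.3],[4,0.3,59.5,0,2.3],[4,0.3,59.5,0,2.3]])

```text
time: 28.25
tool_pos: [0.5138, -0.3474, 0.061]
tcp_rot: [-3.139, -0.082, 0.002]
wrist_force: [0.2, -0.5, -2.8]
width: 0.575
grip_force: 63.3
```

```bash
cat > tray.py <<'E'
from h import *
for n in ("top","wrist"):
    im,d,K,T=cam(n); hsv=cv2.cvtColor(im,cv2.COLOR_RGB2HSV)
    red=cv2.inRange(hsv,(0,180,90),(6,255,255))|cv2.inRange(hsv,(174,180,90),(180,255,255))
    c=max(cv2.findContours(red,0,1)[0],key=cv2.contourArea)
    print(n,cv2.minAreaRect(np.array([ray(K,T,q[0],0.025)[:2] for q in c],np.float32)*1000))
    save(im,n+"_t.png")
E
python3 tray.py; python3 go.py 0.515 -0.348 -0.02 3; cd pics; python3 -c "
import cv2,numpy as np
cv2.imwrite('m2.png',np.hstack([cv2.resize(cv2.imread(f),(400,300)) for f in('top_t.png','wrist_t.png')]))"
```

```text
top ((514.600830078125, -300.7216491699219), (209.60208129882812, 230.58905029296875), 3.0061957836151123)
wrist ((513.6226806640625, -301.0820617675781), (207.648681640625, 227.73980712890625), 2.977365016937256)
shift cm [0.11 0.18 8.11] twist 0.0 now [ 0.5139 -0.3463  0.0611] yaw 3.0 q [-0.63  0.28  1.85  0.    1.01  0.88] F [-0.75  0.13 -2.21] t 28.4
```

View pics/m2.png

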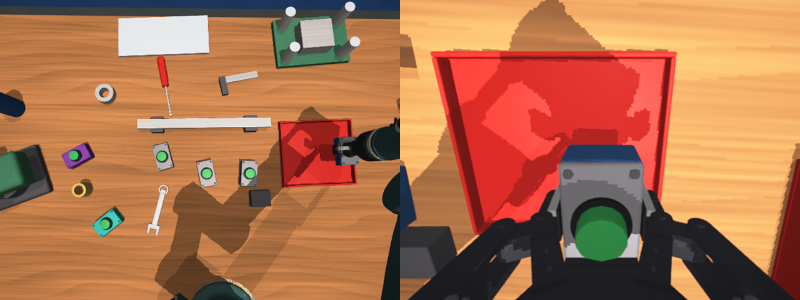

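The tray is unmoved and D is held over its right half. Lowering and releasing.

Request:
step_arm(motion=[[4,0.1,0.1,2,0],[4,0.1,0.1,4,0],[4,0.1,0.1,6,0],[4,0.1,0.1,7.4,0],[4,0.1,0.1,8.0,0],[4,0.1,0.1,8.2,0],[4,0.1,0.1,8.2,0],[4,0.1,0.1,8.2,0]])

```text
time: 29.15
tool_pos: [0.5164, -0.3492, -0.0193]
tcp_rot: [3.139, 0.083, 0.002]
wrist_force: [0.4, 0.5, -2.1]
width: 0.575
grip_force: 63.4
```

Request:
step_arm(motion=[[6.8,0,0,0,0],[6.8,0,0,0,0],[6.8,0,0,0,0],[6.8,0,0,0,0],[6.8,0,0,-1,0],[6.8,0,0,-3,0],[6.8,0,0,-6,0],[8.5,0,0,-8.2,0],[8.5,0,0,-8.2,0],[8.5,0,0,-8.2,0]])

```text
time: 30.15
tool_pos: [0.516, -0.3491, 0.0626]
tcp_rot: [3.139, 0.083, 0.002]
wrist_force: [-0.2, -0.2, 0.1]
width: 0.996
grip_force: 0.0
```

```bash
python3 go.py 0.446 0.051 0.061 12
```

```text
shift cm [ -4.88 -40.32   0.1 ] twist -9.0 now [ 0.516  -0.3491  0.0626] yaw 3.0 q [-0.63  0.28  1.85  0.    1.01  0.88] F [-0.24 -0.22  0.14] t 30.1
```

Request:
step_arm(motion=[[8.5,-0.4,-3.5,0,0],[8.5,-0.9,-7,0,-2],[8.5,-1.3,-10.5,0,-4],[8.5,-1.7,-14,0,-6],[8.5,-2.1,-17.5,0,-8],[8.5,-2.6,-21,0,-9],[8.5,-3,-24.5,0,-9],[8.5,-3.4,-28,0,-9],[8.5,-3.9,-31.5,0,-9],[8.5,-4.3,-35,0,-9],[8.5,-4.6,-38,0,-9],[8.5,-4.9,-40.3,0,-9],[8.5,-4.9,-40.3,0,-9],[8.5,-4.9,-40.3,0,-9]])

```text
time: 31.55
tool_pos: [0.4441, 0.0512, 0.0604]
tcp_rot: [3.124, 0.332, -0.004]
wrist_force: [-0.4, -0.9, -0.1]
width: 0.998
grip_force: 0.0
```

```bash
python3 go.py 0.446 0.051 -0.026 12; python3 wl.py
```

```text
shift cm [0.2  0.06 8.64] twist 0.1 now [0.4441 0.0512 0.0604] yaw 12.1 q [ 0.06 -0.04  2.21 -0.    0.97  1.42] F [-0.41 -0.91 -0.13] t 31.6
cap px 525 308 29 [ 0.4464 -0.0756  0.054 ]
cap px 321 270 26 [0.4451 0.0531 0.054 ]
cap px 86 136 37 [0.4942 0.188  0.054 ]
```

Request:
step_arm(motion=[[8.5,0.1,0,2,0],[8.5,0.1,0,4,0],[8.5,0.1,0,5.5,0],[8.5,0.1,0,6.5,0],[8.5,0.1,0,7.5,0],[8.5,0.1,0,8.2,0],[8.5,0.1,0,8.6,0],[8.5,0.1,0,8.6,0]])

```text
time: 32.4
tool_pos: [0.4461, 0.0513, -0.0248]
tcp_rot: [3.124, 0.329, -0.001]
wrist_force: [-0.3, 0.6, 0.8]
width: 0.996
grip_force: 0.0
```

Request:
step_arm(motion=[[4,0,0,0,0],[4,0,0,0,0],[4,0,0,0,0],[4,0,0,0,0],[4,0,0,0,0],[4,0,0,0,0],[4,0,0,0,0]])

```text
time: 33.1
tool_pos: [0.4473, 0.0516, -0.0236]
tcp_rot: [-3.124, -0.329, -0.003]
wrist_force: [0.1, 1.1, 5.1]
width: 0.578
grip_force: 63.8
```

Request:
step_arm(motion=[[4,0,0,-1,0],[4,0,0,-3,0],[4,0,0,-5,0],[4,0,0,-7,0],[4,0,0,-8.6,0],[4,0,0,-8.6,0],[4,0,0,-8.6,0]])

```text
time: 33.8
tool_pos: [0.4458, 0.0513, 0.0613]
tcp_rot: [3.124, 0.329, -0.0]
wrist_force: [0.1, -0.1, -2.6]
width: 0.574
grip_force: 63.0
```

```bash
python3 go.py 0.516 -0.252 0.061 3; python3 tray.py
```

```text
shift cm [5.500e-01 3.113e+01 3.000e-02] twist 9.0 now [0.4458 0.0513 0.0613] yaw 12.0 q [ 0.06 -0.03  2.21 -0.    0.97  1.42] F [ 0.08 -0.11 -2.58] t 33.8
top ((514.44287109375, -300.6708679199219), (209.4552459716797, 230.62109375), 2.9641897678375244)
wrist ((437.62615966796875, -169.5356903076172), (93.0880355834961, 30.06781578063965), 29.2003173828125)
```

Request:
step_arm(motion=[[4,0,3,0,0],[4,0,6.5,0,2],[4,0,10,0,4],[4,0.1,13.5,0,6],[4,0.2,17,0,8],[4,0.3,20.5,0,9],[4,0.4,24,0,9],[4,0.5,27,0,9],[4,0.6,29.5,0,9],[4,0.6,31.1,0,9],[4,0.6,31.1,0,9],[4,0.6,31.1,2,9],[4,0.6,31.1,4,9],[4,0.6,31.1,6,9],[4,0.6,31.1,7,9],[4,0.6,31.1,7.5,9],[4,0.6,31.1,7.7,9],[4,0.6,31.1,7.7,9],[4,0.6,31.1,7.7,9]])

```text
time: 35.8
tool_pos: [0.5178, -0.2519, -0.0144]
tcp_rot: [3.14, 0.083, 0.002]
wrist_force: [0.4, 0.5, -2.5]
width: 0.576
grip_force: 63.4
```

Request:
step_arm(motion=[[6.8,0,0,0,0],[6.8,0,0,0,0],[6.8,0,0,0,0],[6.8,0,0,0,0],[6.8,0,0,-1,0],[6.8,0,0,-3,0],[6.8,0,0,-6,0],[8.5,0,0,-7.7,0],[8.5,0,0,-7.7,0],[8.5,0,0,-7.7,0]])

```text
time: 36.8
tool_pos: [0.5172, -0.2517, 0.0621]
tcp_rot: [3.14, 0.083, 0.002]
wrist_force: [-0.9, 0.5, -0.1]
width: 0.996
grip_force: 0.0
```

```bash
python3 go.py 0.4465 -0.0795 0.061 -3; python3 wl.py
```

```text
shift cm [ -6.15 -17.57   0.09] twist 6.0 now [ 0.5172 -0.2517  0.0621] yaw 3.0 q [-0.5   0.2   1.95  0.    0.99  1.02] F [-0.88  0.54 -0.05] t 36.8
cap px 64 354 29 [ 0.4485 -0.0843  0.054 ]
cap px 482 282 28 [ 0.5146 -0.3481  0.054 ]
cap px 322 275 26 [ 0.5142 -0.2512  0.054 ]
```

View pics/wrist_last.png

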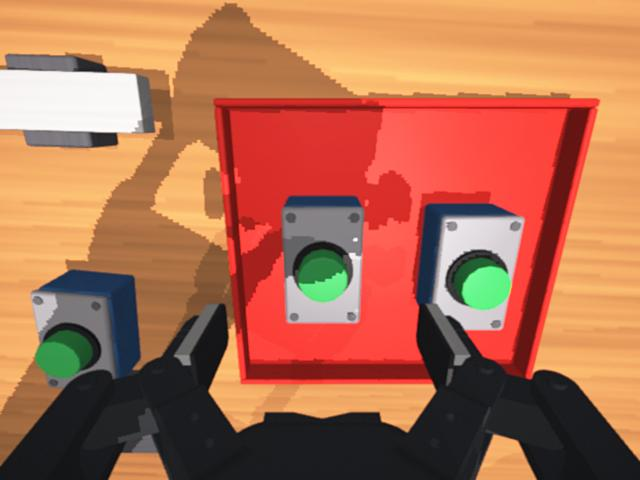

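Wrist view: both soft stations sit flat in the tray, with caps at (322,275) and (482,282). Next is A, which goes to the rail.

Request:
step_arm(motion=[[8.5,-1,-3,0,1],[8.5,-2.2,-6.5,0,3],[8.5,-3.5,-10,0,5],[8.5,-4.7,-13.5,0,6],[8.5,-5.6,-16,0,6],[8.5,-6.1,-17.6,0,6],[8.5,-6.1,-17.6,0,6],[8.5,-6.1,-17.6,0,6]])

```text
time: 37.65
tool_pos: [0.4461, -0.0789, 0.0606]
tcp_rot: [3.141, -0.08, -0.002]
wrist_force: [1.1, -1.4, -1.1]
width: 0.993
grip_force: 0.0
```

```bash
python3 go.py 0.4465 -0.0805 -0.024 -3; python3 wl.py
```

```text
shift cm [0.07 0.16 8.46] twist 0.1 now [ 0.4461 -0.0789  0.0606] yaw -2.9 q [-0.23 -0.02  2.2  -0.    0.97  1.39] F [ 1.09 -1.41 -1.14] t 37.6
cap px 325 270 26 [ 0.4469 -0.0798  0.054 ]
cap px 633 138 29 [ 0.5141 -0.2434  0.054 ]
```

Request:
step_arm(motion=[[8.5,0,0.1,2,0],[8.5,0,0.1,4,0],[8.5,0,0.1,5.5,0],[8.5,0,0.1,6.5,0],[8.5,0,0.1,7.5,0],[8.5,0,0.1,8.2,0],[8.5,0,0.1,8.5,0],[8.5,0,0.1,8.5,0]])

```text
time: 38.5
tool_pos: [0.4466, -0.0801, -0.0236]
tcp_rot: [-3.14, 0.082, 0.001]
wrist_force: [1.0, 1.0, 0.0]
width: 0.995
grip_force: 0.0
```

Request:
step_arm(motion=[[4,0,0,0,0],[4,0,0,0,0],[4,0,0,0,0],[4,0,0,0,0],[4,0,0,0,0],[4,0,0,0,0],[4,0,0,0,0]])

```text
time: 39.2
tool_pos: [0.4477, -0.0802, -0.0225]
tcp_rot: [3.14, -0.081, 0.003]
wrist_force: [-1.0, -0.1, 6.1]
width: 0.577
grip_force: 63.9
```

Request:
step_arm(motion=[[4,0,0,-1,0],[4,0,0,-3,0],[4,0,0,-5,0],[4,0,0,-7,0],[4,0,0,-9,0],[4,0,0,-10.5,0],[4,0,0,-10.5,0],[4,0,0,-10.5,0]])

```text
time: 40.0
tool_pos: [0.4462, -0.0798, 0.0812]
tcp_rot: [-3.14, 0.082, 0.001]
wrist_force: [-0.1, -1.0, -3.1]
width: 0.572
grip_force: 63.1
```

```bash
python3 go.py 0.604 -0.03 0.08 91.3; python3 wl.py
```

```text
shift cm [15.5  -5.8   0.12] twist -94.3 now [ 0.4462 -0.0798  0.0812] yaw -3.0 q [-0.23 -0.05  2.18  0.    1.01  1.39] F [-0.07 -0.97 -3.13] t 40.0
cap px 322 365 43 [ 0.3619 -0.0745  0.054 ]
cap px 610 133 35 [ 0.5155 -0.2491  0.054 ]
```

Request:
step_arm(motion=[[4,1,0,0,-8],[4,2,-1,0,-16],[4,4,-1.5,0,-24],[4,6,-2,0,-32],[4,8,-2.5,0,-40],[4,10,-3,0,-48],[4,12,-4,0,-56],[4,14,-5,0,-64],[4,15,-5.5,0,-72],[4,15.5,-5.8,0,-80],[4,15.5,-5.8,0,-88],[4,15.5,-5.8,0,-94.3],[4,15.5,-5.8,0,-94.3],[4,15.5,-5.8,0,-94.3],[4,15.5,-5.8,0,-94.3]])

```text
time: 41.55
tool_pos: [0.6039, -0.0301, 0.0807]
tcp_rot: [-2.197, -2.244, 0.001]
wrist_force: [1.3, -0.2, -3.1]
width: 0.579
grip_force: 63.0
```

```bash
cat > rail.py <<'E'
from h import *
im,d,K,T=cam("top"); P=cloud(d,K,T); hsv=cv2.cvtColor(im,cv2.COLOR_RGB2HSV); m=cv2.inRange(hsv,(0,0,140),(180,60,255)); m[:180]=0;m[212:]=0;m[:,:210]=0;m[:,445:]=0
v,u=np.nonzero(m)
for c in range(222,434,15):
    r=v[u==c]
    if len(r): a,b=ray(K,T,(c,r.min()-.5),.045),ray(K,T,(c,r.max()+.5),.045); print(c,"y",a[1].round(3),"x",b[0].round(4),a[0].round(4),"mid",((a+b)/2)[0].round(4),end="; ")
im,d,K,T=cam("wrist");P=cloud(d,K,T);save(im,"wrist_last.png")
print()
b=(im[...,2]>100)&(im.min(-1)>110)&(np.abs(P[...,2]-.045)<.006)&(d>0)
n,l,st,ce=cv2.connectedComponentsWithStats(b.astype(np.uint8))
for i in range(1,n):
    if st[i,4]>600:
        q=P[l==i][:,:2].astype(np.float32)*1000; print("wrist patch",cv2.minAreaRect(q),st[i,4])
E
python3 rail.py; python3 go.py 0.604 -0.03 0.024 91.3
```

```text
222 y 0.265 x 0.5813 0.6129 mid 0.5971; 237 y 0.236 x 0.5816 0.6132 mid 0.5974; 252 y 0.206 x 0.5819 0.6135 mid 0.5977; 267 y 0.177 x 0.5842 0.6139 mid 0.599; 282 y 0.148 x 0.5845 0.6162 mid 0.6004; 297 y 0.118 x 0.5849 0.6165 mid 0.6007; 312 y 0.089 x 0.5852 0.6168 mid 0.601; 327 y 0.06 x 0.5914 0.6172 mid 0.6043; 342 y 0.03 x 0.5878 0.6175 mid 0.6027; 357 y 0.001 x 0.5724 0.5901 mid 0.5813; 372 y -0.028 x 0.5786 0.5924 mid 0.5855; 387 y -0.058 x 0.577 0.6244 mid 0.6007; 402 y -0.087 x 0.5892 0.6248 mid 0.607; 417 y -0.116 x 0.5895 0.6211 mid 0.6053; 432 y -0.146 x 0.5918 0.6215 mid 0.6066; 
wrist patch ((600.1311645507812, 53.932884216308594), (30.094942092895508, 128.74758911132812), 1.3193354606628418) 11354
wrist patch ((369.5203552246094, -115.09712982177734), (46.063629150390625, 57.66987228393555), 2.955693244934082) 2432
shift cm [ 0.02 -0.02  5.72] twist -0.0 now [ 0.6042 -0.0302  0.0812] yaw 91.3 q [-0.09  0.23  1.87 -0.    1.04 -0.11] F [ 0.24  0.7  -1.94] t 41.6
```

View pics/wrist_last.png

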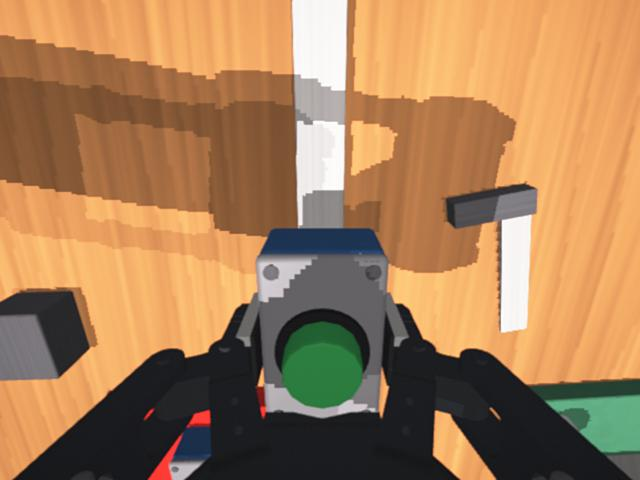

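The wrist view shows A held straight over the rail (box centre column ~321, bar ~320), with the square and block clear. Lowering.

Request:
step_arm(motion=[[4,0,-0.1,1.5,0],[4,0,-0.1,3,0],[4,0,-0.1,4.2,0],[4,0,-0.1,5,0],[4,0,-0.1,5.4,0],[4,0,-0.1,5.6,0],[4,0,-0.1,5.6,0],[4,0,-0.1,5.6,0]])

```text
time: 42.45
tool_pos: [0.6041, -0.0302, 0.0262]
tcp_rot: [2.195, 2.246, 0.001]
wrist_force: [-0.3, -0.1, -3.4]
width: 0.571
grip_force: 63.1
```

Request:
step_arm(motion=[[4,0,0,0.1,0],[4,0,0,0.1,0],[4,0,0,0.1,0]])

```text
time: 42.75
tool_pos: [0.6037, -0.0302, 0.0249]
tcp_rot: [2.195, 2.247, 0.0]
wrist_force: [-0.5, -0.2, -2.9]
width: 0.576
grip_force: 63.1
```

Request:
step_arm(motion=[[4,0,0,0.1,0],[4,0,0,0.1,0],[4,0,0,0.1,0]])

```text
time: 43.05
tool_pos: [0.6034, -0.0302, 0.0235]
tcp_rot: [-2.196, -2.247, 0.0]
wrist_force: [0.6, -0.5, -2.1]
width: 0.577
grip_force: 63.1
```

Request:
step_arm(motion=[[4,0,0,0.1,0],[4,0,0,0.1,0],[4,0,0,0.1,0]])

```text
time: 43.35
tool_pos: [0.6035, -0.0301, 0.0225]
tcp_rot: [-2.196, -2.247, -0.0]
wrist_force: [0.2, 0.0, -2.6]
width: 0.574
grip_force: 63.2
```

Request:
step_arm(motion=[[5.2,0,0,0,0],[5.6,0,0,0,0],[6.4,0,0,0,0],[7,0,0,0,0],[7,0,0,0,0],[7,0,0,0,0],[7,0,0,-1,0],[7,0,0,-3,0],[7,0,0,-5,0],[8.5,0,0,-7,0],[8.5,0,0,-7,0]])

```text
time: 44.45
tool_pos: [0.6067, -0.0304, 0.0969]
tcp_rot: [2.192, 2.243, 0.007]
wrist_force: [-0.5, 0.4, 0.7]
width: 0.996
grip_force: 0.0
```

```bash
python3 go.py 0.4965 0.1905 0.061 16
python3 - <<'E'
from h import *
im,d,K,T=cam("wrist");P=cloud(d,K,T);save(im,"wrist_r.png")
m=(np.abs(P[...,2]-.085)<.006)&(np.hypot(P[...,0]-.603,P[...,1]+.03)<.055)
print(cv2.minAreaRect(P[m][:,:2].astype(np.float32)*1000),np.percentile(P[m][:,2],[10,50,90]))
E
```

```text
shift cm [ 22.34 -10.53   3.5 ] twist 75.3 now [ 0.6067 -0.0304  0.0969] yaw 91.3 q [-0.09  0.21  1.86  0.    1.06 -0.11] F [-0.45  0.4   0.67] t 44.5
((602.6973876953125, -31.328956604003906), (50.13494110107422, 80.28714752197266), 1.372568130493164) [0.08321435 0.08420829 0.08652016]
```

A stands on the rail, lid level at z≈0.085 and centred. Now C.

Request:
step_arm(motion=[[8.5,2,-1,0,8],[8.5,4,-2,0,16],[8.5,7,-3,0,24],[8.5,10,-4.5,0,32],[8.5,13,-6,0,40],[8.5,16,-7.5,0,48],[8.5,19,-9,0,56],[8.5,21,-10,0,64],[8.5,22.3,-10.5,1,72],[8.5,22.3,-10.5,2,75.3],[8.5,22.3,-10.5,3.5,75.3],[8.5,22.3,-10.5,3.5,75.3],[8.5,22.3,-10.5,3.5,75.3]])

```text
time: 45.8
tool_pos: [0.4925, 0.1897, 0.0564]
tcp_rot: [3.11, 0.438, -0.004]
wrist_force: [-0.2, -0.1, 0.5]
width: 1.002
grip_force: 0.0
```

```bash
python3 go.py 0.496 0.1900 -0.024 16; python3 wl.py
```

```text
shift cm [0.36 0.07 8.04] twist 0.0 now [0.4925 0.1897 0.0564] yaw 16.0 q [ 0.32  0.12  2.05 -0.    0.97  1.61] F [-0.2  -0.09  0.48] t 45.8
cap px 322 269 27 [0.4957 0.1918 0.054 ]
```

Request:
step_arm(motion=[[8.5,0.3,0,2,0],[8.5,0.3,0,4,0],[8.5,0.3,0,5.5,0],[8.5,0.3,0,6.5,0],[8.5,0.3,0,7.3,0],[8.5,0.3,0,7.9,0],[8.5,0.3,0,8.1,0],[8.5,0.3,0,8.1,0]])

```text
time: 46.65
tool_pos: [0.4964, 0.1912, -0.0234]
tcp_rot: [-3.111, -0.438, -0.0]
wrist_force: [-0.0, -0.5, -0.4]
width: 0.997
grip_force: 0.0
```

Request:
step_arm(motion=[[4,0,0,0,0],[4,0,0,0,0],[4,0,0,0,0],[4,0,0,0,0],[4,0,0,0,0],[4,0,0,0,0],[4,0,0,0,0]])

```text
time: 47.35
tool_pos: [0.4971, 0.1914, -0.0226]
tcp_rot: [-3.111, -0.438, -0.002]
wrist_force: [-0.0, -1.4, 5.6]
width: 0.575
grip_force: 64.4
```

Request:
step_arm(motion=[[4,0,0,-1,0],[4,0,0,-3,0],[4,0,0,-5,0],[4,0,0,-7,0],[4,0,0,-9,0],[4,0,0,-10.5,0],[4,0,0,-10.5,0],[4,0,0,-10.5,0]])

```text
time: 48.15
tool_pos: [0.4958, 0.1911, 0.0812]
tcp_rot: [3.111, 0.438, -0.001]
wrist_force: [-0.8, -0.4, -2.5]
width: 0.573
grip_force: 63.6
```

```bash
python3 go.py 0.6 0.11 0.08 91.3
```

```text
shift cm [ 7.78 10.67  0.11] twist -75.3 now [0.4958 0.1911 0.0812] yaw 16.0 q [0.32 0.1  2.03 0.   1.02 1.61] F [-0.84 -0.4  -2.46] t 48.1
```

Request:
step_arm(motion=[[4,0.5,1,0,-8],[4,1,2,0,-16],[4,2,3,0,-24],[4,3,4.5,0,-32],[4,4.5,6,0,-40],[4,6,8,0,-48],[4,7,9.5,0,-56],[4,7.8,10.7,0,-64],[4,7.8,10.7,0,-72],[4,7.8,10.7,0,-75.3],[4,7.8,10.7,0,-75.3],[4,7.8,10.7,0,-75.3],[4,7.8,10.7,0,-75.3]])

```text
time: 49.45
tool_pos: [0.6001, 0.1099, 0.0807]
tcp_rot: [-2.196, -2.245, 0.002]
wrist_force: [0.9, 0.1, -3.3]
width: 0.578
grip_force: 63.5
```

```bash
python3 rail.py | grep wrist; python3 go.py 0.6 0.11 0.026 91.3
```

```text
wrist patch ((596.7544555664062, 193.67886352539062), (30.12221908569336, 129.38165283203125), 1.3955249786376953) 11431
shift cm [ 0.01 -0.04  5.52] twist -0.0 now [0.6004 0.11   0.0812] yaw 91.3 q [ 0.14  0.24  1.86 -0.    1.04  0.12] F [ 0.1   0.43 -3.14] t 49.5
```

Request:
step_arm(motion=[[4,0,-0.1,1.5,0],[4,0,-0.1,3,0],[4,0,-0.1,4.2,0],[4,0,-0.1,5,0],[4,0,-0.1,5.4,0],[4,0,-0.1,5.6,0],[4,0,-0.1,5.7,0],[4,0,-0.1,5.8,0],[4,0,-0.1,5.85,0],[4,0,-0.1,5.85,0]])

```text
time: 50.55
tool_pos: [0.6001, 0.1099, 0.0235]
tcp_rot: [2.195, 2.247, 0.001]
wrist_force: [-0.6, -0.3, -3.7]
width: 0.575
grip_force: 63.7
```

Request:
step_arm(motion=[[4,0,0,0.05,0],[4,0,0,0.05,0],[4,0,0,0.05,0]])

```text
time: 50.85
tool_pos: [0.5998, 0.1098, 0.0226]
tcp_rot: [2.196, 2.247, 0.0]
wrist_force: [-1.0, 0.9, -4.1]
width: 0.579
grip_force: 63.7
```

Request:
step_arm(motion=[[5.2,0,0,0,0],[5.6,0,0,0,0],[6.4,0,0,0,0],[7,0,0,0,0],[7,0,0,0,0],[7,0,0,0,0],[7,0,0,-1,0],[7,0,0,-3,0],[7,0,0,-5,0],[8.5,0,0,-7,0],[8.5,0,0,-10,0],[8.5,0,0,-13,0],[8.5,0,0,-13,0]])

```text
time: 52.15
tool_pos: [0.6038, 0.1104, 0.1593]
tcp_rot: [2.191, 2.242, 0.013]
wrist_force: [-0.2, 0.5, 0.4]
width: 0.994
grip_force: 0.0
```

```bash
python3 go.py 0.45 -0.35 0.2 90;  python3 - <<'E'
from h import *
im,d,K,T=cam("wrist");P=cloud(d,K,T)
for c in((.6,.11),(.603,-.03)):
    m=(np.abs(P[...,2]-.085)<.006)&(np.hypot(P[...,0]-c[0],P[...,1]-c[1])<.055)
    if m.sum()>50: print(cv2.minAreaRect(P[m][:,:2].astype(np.float32)*1000),np.percentile(P[m][:,2],[10,50,90]))
save(cam("side")[0],"side_f.png")
E
```

```text
shift cm [-45.67 -16.39  -4.3 ] twist 1.3 now [0.6038 0.1104 0.1593] yaw 91.3 q [0.14 0.17 1.79 0.   1.17 0.12] F [-0.25  0.48  0.45] t 52.1
((598.7681274414062, 108.09822082519531), (49.99652862548828, 79.95310974121094), 1.5287145376205444) [0.08314948 0.08418697 0.08639929]
((602.37255859375, -30.879669189453125), (50.031402587890625, 81.35669708251953), 1.3536089658737183) [0.08304231 0.08419604 0.0868972 ]
```

View pics/side_f.png

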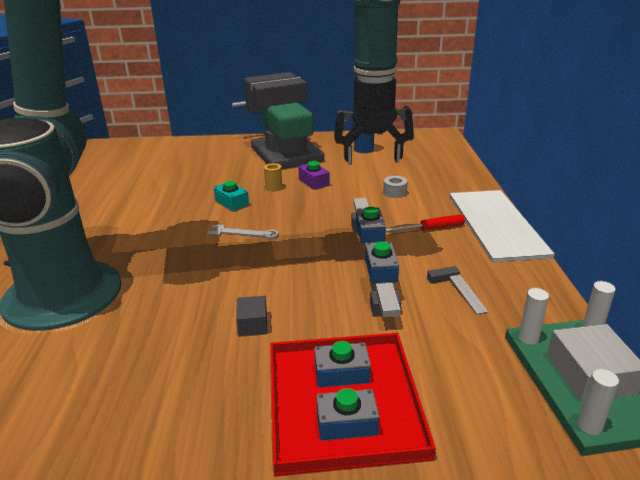

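Side view: two stations stand upright on the rail, near (370,222) and (382,260), and two lie in the tray at (342,360) and (347,410). The bystanders haven't moved and the gripper is clear. Handing in.

```bash
python3 -c "
from workcell import bot
print(bot.finish_job())"
```

```text
the job is handed in; nothing more can be done
None
```

The job is handed in, and no verdict came back: all four blue stations were pressed 6.5 mm or more; the two that snapped stand upright on the rail, the two soft ones lie in the red tray, and the bystanders look unmoved.

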